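# Touch-dry test of two oiled workpieces

## Task

Oiled woodwork is drying on the bench. Do the touch-dry test: with the fingertips, touch the middle of the top of the solid eight-sided block (the one with no hole in its top) lightly and rest there for at least half a second, then raise the hand and do the same in the middle of the closed lid of the small box that stands beside the blocks. Do not press hard, shift, lift or open these two, do not touch the bored block, the dish or the flat plate, which are still wet, and finish with the hand raised well above all the pieces.

Things in the scene. Friction and masses are not known exactly. Their poses are not given: they have to be found in the camera images.
- solid_block: Solid eight-sided block of brown wood, 89 x 88 x 34 mm, 0.16 kg, loose on the bench. Flat unbroken top, a small round dark spot on one of its sides. Origin at the centre of its underside, z up.
- block_mid (a point): Middle of the solid block's flat top, 34 mm above its underside: the spot to touch. A rigid surface: force rises quickly on contact, so come down slowly, about 10 mm/s.
- box: Small rectangular reddish-brown wooden box with a hinged lid, 97 x 122 x 52 mm, 0.16 kg, loose on the bench beside the blocks, lid shut; another dark box, farther off to the right near the glue bottle, is not part of the work. Origin at the centre of its underside, z up, x from the lid's front lip towards the hinge. Its yaw varies.
- lid_mid (a point): Middle of the top of the shut lid, 52 mm above the box's underside: the spot to touch. A rigid surface too.
- box_lid (a joint): Hinge of the box's lid: 0 rad shut (as it starts), grows to 1.75 as it opens. Stays shut by its weight.
- bored_block: Eight-sided block of pale wood, 89 x 88 x 34 mm, of the same outline as the solid one but with a wide round hole, about 40 mm, down through the middle of its top. Wet: leave alone. Origin at the centre of its underside.
- dish: Round shallow turned dish of dark wood, 98 mm across, 19 mm high. Wet: leave alone. Origin at the centre of its underside.
- plate: Flat rectangular plate of dark wood with bevelled edges, 110 x 128 x 12 mm. Wet: leave alone. Origin at the centre of its underside.

How it is judged:
On the way, in this order (a step that is already met when the one before it is completed fails the run):
1. the fingertips rest on the middle of the solid block's top for half a second (contact force between the fingers and solid_block above 0.5 N and horizontal distance between the grasp point and block_mid below 0.02 m), for 0.5 s.
2. then the hand is raised off it (height (world z) of the grasp point above 0.08 m and contact force between the arm and solid_block below 0.1 N), for 0.05 s.
3. then the fingertips rest on the middle of the shut lid for half a second (contact force between the fingers and box above 0.5 N and horizontal distance between the grasp point and lid_mid below 0.02 m), for 0.5 s.
At the end, for the whole second after the job is handed in: The hand is raised with the TCP more than 130 mm above the bench; the lid is shut; all five pieces are at rest within 8 mm of where they started (height (world z) of the grasp point above 0.13 m and value of joint box_lid below 0.02 rad and distance of each of solid_block, box, bored_block, dish, plate from where it was at the start of the episode below 0.008 m and linear speed of each of solid_block, box, bored_block, dish, plate below 0.01 m/s); the robot touches nothing.
It fails at once if the solid block or the box is pressed harder than 25 N (contact force between the arm and solid_block above 25 N or contact force between the arm and box above 25 N).
It fails at once if the solid block or the box is shifted by more than 8 mm or lifted by more than 5 mm (distance of any of solid_block, box from where it was at the start of the episode above 0.008 m or height (world z) of any of solid_block, box above 0.005 m).
It fails at once if the lid is opened (value of joint box_lid above 0.04 rad).
It fails at once if the robot touches the bored block, the dish or the plate (contact force between the arm and bored_block above 0.3 N or contact force between the arm and dish above 0.3 N or contact force between the arm and plate above 0.3 N).
It fails at once if the bored block, the dish or the plate is moved (distance of any of bored_block, dish, plate from where it was at the start of the episode above 0.008 m).
It also fails if it takes over 45 s, if anything falls off the work surface, if the arm or the gripper's body presses on something with over 40 N, if the wrist force passes 120 N, or if a joint passes its speed limit or range.

## Robot

A 6-joint arm with a two-finger parallel gripper is mounted at the origin on a cart in front of the work surface, level with it; the furniture and walls round the work are solid. World frame = base frame: x ahead of the robot, y to its left, z up, the work surface at z = 0. Lengths are in m, angles in rad, forces in N, time in s.
With the tool pointing down it reaches from about 0.375 to 0.9 m from the base axis. Payload 3.1 kg.
Tool frame: the origin (TCP) lies between the finger pads, 19 mm behind the fingertips; this is the grasp point; z points along the fingers, y is the line along which they close (so a half turn about z gives the same grasp; the last joint's range is limited). The gripper opens to 87 mm and grips with 3 to 60 N. Pads are 19 mm wide; open, the fingers measure 117 mm over their backs; the gripper's body (75 mm by 190 mm) begins 51 mm behind the grasp point.
Start: joints at [-1.504, 0.527, 1.433, -0, 1.181, -0.178], TCP at [0.152, -0.606, 0.241] pointing down, gripper open.
Joint ranges: [-3.08, 3.08], [-0.75, 2.2], [0.22, 2.44], [-1.43, 4.57], [0, 2.65], [-2.85, 2.85]. Speed limits (rad/s): [2.79, 2.79, 3.14, 3.14, 3.14, 3.14].

## Interface

Orientations are given as a unit quaternion [x, y, z, w].
In Python, from rig import robot gives the robot as it stands.
- The arm moves only by the shell command python3 -m creep FILE [OPENING] [FORCE], which reads ROWS from the file FILE. ROWS is a JSON list of rows, 1 to 20 of them, each of 4 numbers: dx, dy, dz in parts of the range, where 1.0 means 0.5 m, then a turn about the tool's z in shares of pi rad (1.0 is pi rad); each row shifts and turns the commanded pose from where the row before left it, along the tool's axes as they then stand; what a row does not reach is not made up. A row lasts 1/12 s, in which the tool goes at most 0.0417 m and 0.125 rad, less where a joint would pass 70% of its speed; a pose out of reach is approached as far as the arm can. OPENING is the finger opening in m, set as the command begins (- or left out keeps the last). The fingers move at their own pace and stop on an object; FORCE is the grip in N (left out, the last holds). Time passes only in rows, so rows that do not move let the fingers close. It prints the time, the measured TCP pose, the force, the opening and the grip force at its end. No shift or turn number may pass 1 either way. Input that does not fit is refused with a message, and nothing moves.
- robot.get_obs(): the state, without advancing time (a new reading comes with each control period).
- robot.camera(name): name is "side" or "top"; returns a dict with "img" (384x512x3 uint8, red, green, blue), "fx", "fy", "cx", "cy" (pixels), "k1" (the pictures are not rectified: a ray, as slopes to the right and down, at radius r is drawn at 1 + k1 r^2 times it, then the intrinsics apply), "xyz" and "attitude" of the camera in the world. Camera axes: x right, y down, z forward; pixel columns grow to the right and rows downward; lengths in m; the calibration is good to about 2 mm. A picture is of the moment at which its call begins. There is no depth.
- robot.hand_in(): hands the job in; it is judged then, once.
The state is a dict: "time": time; "q": joint angles; "joint_velocities": joint speeds; "joint_torque": joint torques, N m; "position": TCP position; "tool_rot": TCP orientation; "ft_force": force on the tool from outside, world axes, zero at the start; "moment": the same for the moment, N m; "grip_width": finger opening in m; "grip_force": force on a finger pad.
Only numpy, scipy, OpenCV 4.12 (cv2) and the standard library are available. Lean on these libraries where they do the work, as an engineer would, in place of code of your own. Each camera call takes 0.05 s, during which the arm holds its last target. There are 200 camera calls.

## Working session

There is one attempt and no reset: what is moved stays moved. The work goes in short steps, Python scripts to look and compute and a shell command to move; the robot and the scene stay as the last step left them, time stands still between calls to the robot, and variables do not carry over. Pictures are saved under pics/ and viewed, at most 10 in all, crops included, and the job is handed in when it is done.

```bash
mkdir -p pics; ls; python3 - <<'E'
from rig import robot
import cv2,json
for n in("top","side"):
    c=robot.camera(n); cv2.imwrite(f"pics/{n}0.png",c["img"][:,:,::-1])
    print({k:v for k,v in c.items() if k!="img"})
print(robot.get_obs())
E
```

```text
pics
{'fx': 472.7661054938244, 'fy': 472.7661054938244, 'cx': 259.93290920785535, 'cy': 189.5465279067179, 'k1': -0.0676651481498651, 'xyz': array([ 0.44279543, -0.39914433,  1.05425293]), 'attitude': array([ 0.70854307, -0.70500499,  0.01926042, -0.02374247])}
{'fx': 489.3522789347567, 'fy': 489.3522789347567, 'cx': 252.94397100363648, 'cy': 189.51987677473022, 'k1': -0.07153919214520284, 'xyz': array([ 0.28652083, -1.16806092,  0.82482281]), 'attitude': array([ 0.90378469, -0.14433104,  0.06038033, -0.39836666])}
{'time': 0.1, 'q': array([-1.50447560e+00,  5.28365951e-01,  1.43378662e+00, -1.35463290e-05,
        1.18137732e+00, -1.78484728e-01]), 'joint_velocities': array([-0.00129812, -0.00093504, -0.00388386,  0.00020559,  0.00048257,
       -0.00124293]), 'joint_torque': array([ 4.95250151e-04, -4.40985703e+01, -1.77150840e+01,  6.34731981e-02,
        5.34255698e-02, -3.97497331e-05]), 'position': array([ 0.15147201, -0.60572392,  0.24036994]), 'tool_rot': array([ 9.92517354e-01,  1.22099810e-01,  4.80400827e-05, -9.67450435e-04]), 'ft_force': array([-0.59372669, -0.10944074,  0.17608787]), 'moment': array([0.0018805 , 0.06316706, 0.03489354]), 'grip_force': 0.0, 'grip_width': 0.08697951910915672}
```

View pics/top0.png

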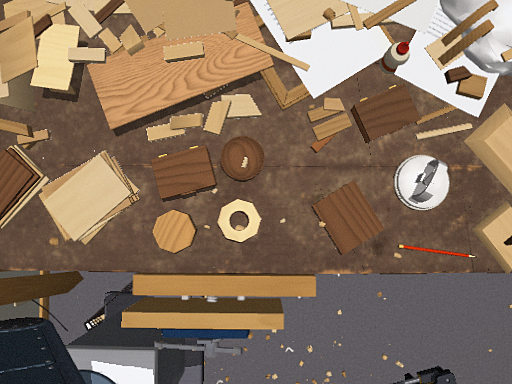

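View pics/side0.png

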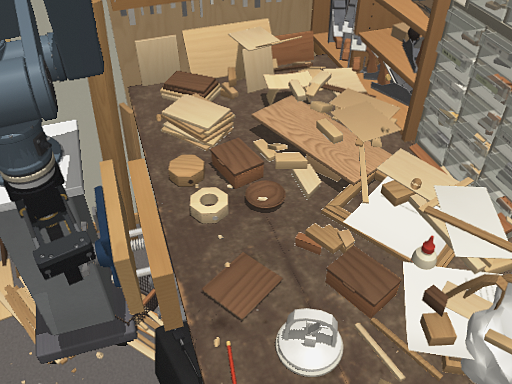

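The top view shows the solid block at about (174,231), the bored block at (239,221), the box at (183,172), the dish at (242,158) and the plate at (347,217). In the side view the solid block is at (186,170) and the box at (238,160). I'll enlarge both views to get the corners.

```bash
cat > h.py <<'E'
import numpy as np,cv2
from scipy.spatial.transform import Rotation as R
def world(c,uv,z):
    K=np.array([[c["fx"],0,c["cx"]],[0,c["fy"],c["cy"]],[0,0,1]])
    p=cv2.undistortPoints(np.array(uv,float).reshape(-1,1,2),K,np.array([c["k1"],0,0,0,0])).reshape(-1,2)
    d=R.from_quat(c["attitude"]).apply(np.c_[p,np.ones(len(p))])
    return c["xyz"]+d*((z-c["xyz"][2])/d[:,2])[:,None]
E
python3 - <<'E'
from rig import robot
import cv2
from h import *
c=robot.camera("top")
print(world(c,[(174,231),(239,221)],.034),world(c,[(183,172)],.052),world(c,[(242,158)],.019),world(c,[(347,217)],.012))
a=cv2.resize(c["img"][140:260,140:270,::-1],None,fx=5,fy=5,interpolation=cv2.INTER_CUBIC)
cv2.imwrite("pics/topc.png",a)
c=robot.camera("side")
a=cv2.resize(c["img"][130:230,155:295,::-1],None,fx=5,fy=5,interpolation=cv2.INTER_CUBIC)
cv2.imwrite("pics/sidec.png",a)
E
```

```text
[[ 0.4143577  -0.20745019  0.034     ]
 [ 0.4367926  -0.34775721  0.034     ]] [[ 0.54055611 -0.22818449  0.052     ]] [[ 0.57529994 -0.35252477  0.019     ]] [[ 0.44655848 -0.58458128  0.012     ]]
```

View pics/topc.png

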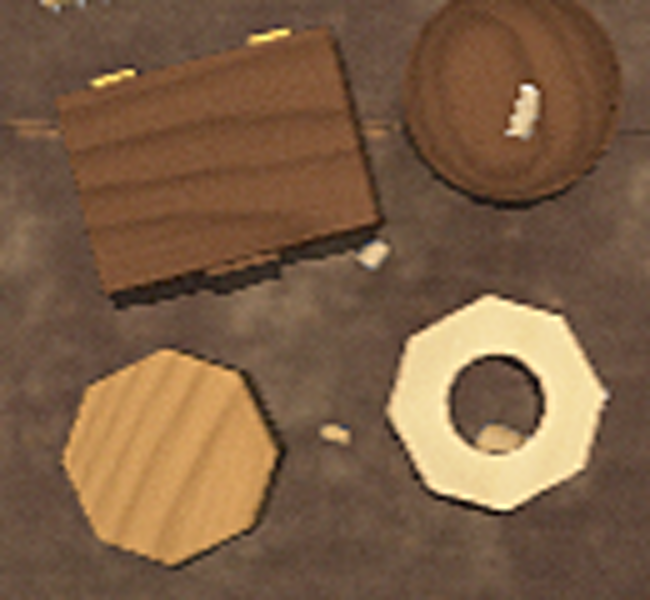

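View pics/sidec.png

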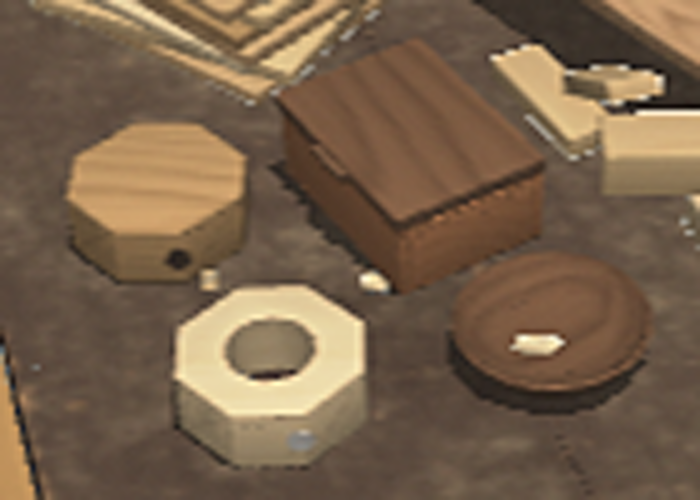

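In the top crop the lid corners are near (57,97), (328,30), (381,220) and (112,293), with the hinges on the upper edge. The solid octagon spans (64–280, 348–565) and has an unbroken top. In the side crop its top spans about (68–247, 124–235), and the lid corners are (275,98), (420,40), (545,162) and (402,222).

```bash
python3 - <<'E'
from rig import robot
from h import *
f=lambda p,o:(np.array(p,float)+.5)/5-.5+o
np.set_printoptions(precision=4,suppress=True)
T=robot.camera("top");S=robot.camera("side")
bt=f([(167,348),(243,372),(280,450),(253,530),(172,565),(97,535),(64,458),(90,385)],(140,140))
lt=f([(57,97),(328,30),(381,220),(112,293)],(140,140))
bs=f([(140,124),(208,124),(247,160),(245,190),(195,235),(125,232),(68,190),(72,165)],(155,130))
ls=f([(275,98),(420,40),(545,162),(402,222)],(155,130))
for c,b,l in((T,bt,lt),(S,bs,ls)):
    w=world(c,b,.034)[:,:2]; print("block",w.mean(0),(w.max(0)+w.min(0))/2,np.ptp(w,axis=0))
    w=world(c,l,.052)[:,:2]; d=np.roll(w,-1,0)-w
    print("lid",w.mean(0),np.linalg.norm(d,axis=1),np.arctan2(d[:,1],d[:,0]))
o=robot.get_obs();print(o["time"],o["position"],R.from_quat(o["tool_rot"]).as_matrix())
E
```

```text
block [ 0.4151 -0.2068] [ 0.4147 -0.2073] [0.0935 0.0938]
lid [ 0.5415 -0.2291] [0.1198 0.0848 0.1189 0.0877] [-1.3246 -2.8587  1.8407  0.2929]
block [ 0.4189 -0.2047] [ 0.417  -0.2064] [0.0917 0.0955]
lid [ 0.5433 -0.2285] [0.0887 0.1211 0.0835 0.1197] [ 0.2769 -1.3229 -2.8807  1.8618]
0.3 [ 0.1515 -0.6061  0.2409] [[ 0.9702  0.2424 -0.    ]
 [ 0.2424 -0.9702  0.0008]
 [ 0.0001 -0.0007 -1.    ]]
```

Units first: shifts go in shares of 0.5 m and turns go in shares of pi rad. So 0.022 m / 0.5 = 0.044, -0.0202 m / 0.5 = -0.0404.

```bash
echo '[[0.044, -0.0404, 0, 0], [0.044, -0.0404, 0, 0], [0.044, -0.0404, 0, 0], [0.044, -0.0404, 0, 0], [0.044, -0.0404, 0, 0], [0.044, -0.0404, 0, 0], [0.044, -0.0404, 0, 0], [0.044, -0.0404, 0, 0], [0.044, -0.0404, 0.02, 0], [0.044, -0.0404, 0.02, 0], [0.044, -0.0404, 0.02, 0], [0.044, -0.0404, 0.02, 0], [0.044, -0.0404, 0.04, 0], [0.044, -0.0404, 0.04, 0], [0.044, -0.0404, 0.04, 0], [0.044, -0.0404, 0.04, 0], [0, 0, 0, 0], [0, 0, 0, 0], [0, 0, 0, 0]]' > path.dat && python3 -m creep path.dat 0 5
python3 - <<'E'
from rig import robot
from h import *
o=robot.get_obs();print(o["position"],o["ft_force"],o["grip_width"])
d=np.array([.4155,-.2065,.053])-o["position"]
print(d, R.from_quat(o["tool_rot"]).inv().apply(d))
import cv2
a=robot.camera("top")["img"][130:270,130:290,::-1]
b=robot.camera("side")["img"][90:230,130:290,::-1]
cv2.imwrite("pics/h1.png",cv2.resize(np.hstack([a,b]),None,fx=2.5,fy=2.5,interpolation=cv2.INTER_CUBIC))
E
```

```text
time: 1.88
position: [0.4151, -0.2081, 0.1215]
tool_rot: [0.992, 0.122, 0.0, 0.0]
ft_force: [-0.8, 0.2, 0.1]
grip_width: 0.0007
grip_force: 0.0
[ 0.41508071 -0.20807277  0.12153632] [-0.76638965  0.18592569  0.12913235] 0.0007122385808889386
[ 0.00041929  0.00157277 -0.06853632] [ 0.00076246 -0.00149571  0.06853509]
```

View pics/h1.png

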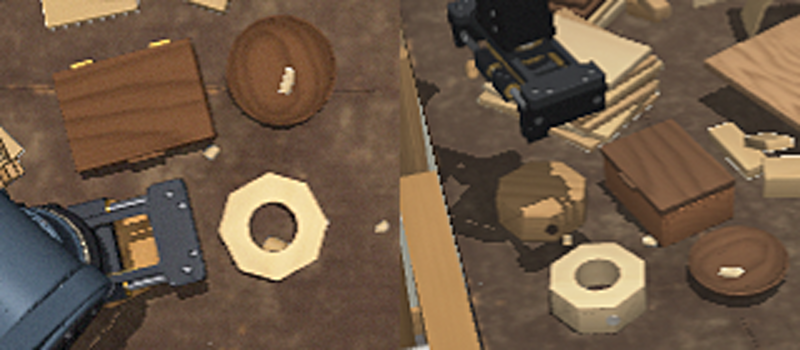

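The hand hangs centred over the solid block and well clear of the bored block. I'll go down most of the way, then creep.

Converted, 0.01 m / 0.5 = 0.02, 0.006 m / 0.5 = 0.012.

```bash
echo '[[0.0008, -0.0016, 0.02, 0], [0.0008, -0.0014, 0.02, 0], [0, 0, 0.02, 0], [0, 0, 0.02, 0], [0, 0, 0.02, 0], [0, 0, 0.012, 0], [0, 0, 0, 0], [0, 0, 0, 0], [0, 0, 0, 0]]' > path.dat && python3 -m creep path.dat; echo '[[0, 0, 0.0016, 0], [0, 0, 0.0016, 0], [0, 0, 0.0016, 0], [0, 0, 0.0016, 0], [0, 0, 0.0016, 0], [0, 0, 0.0016, 0], [0, 0, 0.0016, 0], [0, 0, 0.0016, 0], [0, 0, 0.0016, 0], [0, 0, 0.0016, 0]]' > path.dat && python3 -m creep path.dat
```

```text
time: 2.73
position: [0.4153, -0.2065, 0.0659]
tool_rot: [0.993, 0.122, 0.0, 0.001]
ft_force: [-0.5, 0.4, -0.1]
grip_width: 0.0006
grip_force: 0.0
time: 3.57
position: [0.4151, -0.2058, 0.0571]
tool_rot: [0.993, 0.122, -0.0, -0.0]
ft_force: [0.4, 0.4, 1.0]
grip_width: 0.0006
grip_force: 0.0
```

Converted, 0.0008 m / 0.5 = 0.0016.

```bash
echo '[[0, 0, 0.0016, 0], [0, 0, 0.0016, 0]]' > path.dat && python3 -m creep path.dat|sed -n '2p;4p'; echo '[[0, 0, 0.0016, 0], [0, 0, 0, 0]]' > path.dat && python3 -m creep path.dat|sed -n '2p;4p'
```

```text
position: [0.4151, -0.2058, 0.0555]
ft_force: [-0.1, 0.1, -0.9]
position: [0.415, -0.2058, 0.0547]
ft_force: [0.3, 0.2, 0.9]
```

Converted, 0.0008 m / 0.5 = 0.0016.

```bash
for i in 1; do echo '[[0, 0, 0.0016, 0], [0, 0, 0, 0]]' > path.dat && python3 -m creep path.dat|sed -n '2p;4p'; done; echo '[[0, 0, 0.001, 0], [0, 0, 0, 0]]' > path.dat && python3 -m creep path.dat|sed -n '2p;4p'
```

```text
position: [0.4151, -0.2058, 0.0539]
ft_force: [0.1, -0.5, -0.1]
position: [0.4151, -0.2058, 0.0535]
ft_force: [0.6, -0.3, -0.4]
```

Converted, 0.0005 m / 0.5 = 0.001.

```bash
echo '[[0, 0, 0.001, 0], [0, 0, 0, 0]]' > path.dat && python3 -m creep path.dat|sed -n '2p;4p'
```

```text
position: [0.4152, -0.2058, 0.0531]
ft_force: [0.4, 0.1, 0.8]
```

Converted, 0.0004 m / 0.5 = 0.0008.

```bash
echo '[[0, 0, 0.0008, 0], [0, 0, 0, 0]]' > path.dat && python3 -m creep path.dat|sed -n '2p;4p'
```

```text
position: [0.4151, -0.2059, 0.0531]
ft_force: [-0.4, -0.8, 6.2]
```

Contact at 6 N, with the TCP at 53 mm as expected. I'll rest here, then raise.

Converted, -0.02 m / 0.5 = -0.04, -0.01 m / 0.5 = -0.02.

```bash
echo '[[0, 0, 0, 0], [0, 0, 0, 0], [0, 0, 0, 0], [0, 0, 0, 0], [0, 0, 0, 0], [0, 0, 0, 0], [0, 0, 0, 0], [0, 0, 0, 0], [0, 0, 0, 0], [0, 0, 0, 0]]' > path.dat && python3 -m creep path.dat; echo '[[0, 0, -0.004, 0], [0, 0, -0.02, 0], [0, 0, -0.04, 0], [0, 0, -0.04, 0], [0, 0, -0.04, 0], [0, 0, 0, 0], [0, 0, 0, 0], [0, 0, 0, 0]]' > path.dat && python3 -m creep path.dat
python3 - <<'E'
from rig import robot
from h import *
o=robot.get_obs()
d=np.array([.542,-.229,.071])-o["position"]
print(d, R.from_quat(o["tool_rot"]).inv().apply(d))
E
```

```text
time: 5.4
position: [0.4151, -0.2058, 0.0531]
tool_rot: [0.993, 0.122, 0.0, 0.0]
ft_force: [-0.8, 0.8, 4.8]
grip_width: 0.0007
grip_force: 2.6
time: 6.07
position: [0.4148, -0.2056, 0.1243]
tool_rot: [0.993, 0.122, -0.0, -0.0]
ft_force: [-0.5, 0.4, 0.2]
grip_width: 0.0005
grip_force: 0.0
[ 0.12723543 -0.02344734 -0.05328312] [0.11778159 0.05361079 0.05320813]
```

Converted, 0.0196 m / 0.5 = 0.0392, 0.0089 m / 0.5 = 0.0178.

```bash
echo '[[0.0392, 0.0178, 0, 0], [0.0392, 0.0178, 0, 0], [0.0392, 0.0178, 0, 0], [0.0392, 0.0178, 0, 0], [0.0392, 0.0178, 0, 0], [0.0392, 0.0178, 0, 0], [0, 0, 0, 0], [0, 0, 0, 0], [0, 0, 0.02, 0], [0, 0, 0.02, 0], [0, 0, 0.02, 0], [0, 0, 0.02, 0], [0, 0, 0, 0], [0, 0, 0, 0], [0, 0, 0, 0]]' > path.dat && python3 -m creep path.dat
python3 - <<'E'
from rig import robot
from h import *
o=robot.get_obs()
d=np.array([.542,-.229,.071])-o["position"]
print(d, R.from_quat(o["tool_rot"]).inv().apply(d))
a=robot.camera("top")["img"][130:270,130:290,::-1]
b=robot.camera("side")["img"][90:230,130:290,::-1]
cv2.imwrite("pics/h2.png",cv2.resize(np.hstack([a,b]),None,fx=2.5,fy=2.5,interpolation=cv2.INTER_CUBIC))
E
```

```text
time: 7.32
position: [0.542, -0.2292, 0.0845]
tool_rot: [0.993, 0.122, -0.0, -0.0]
ft_force: [0.2, -0.3, -0.4]
grip_width: 0.0005
grip_force: 0.0
[-4.17424984e-05  1.85192127e-04 -1.35049460e-02] [ 6.06800136e-06 -1.87835609e-04  1.35049726e-02]
```

View pics/h2.png

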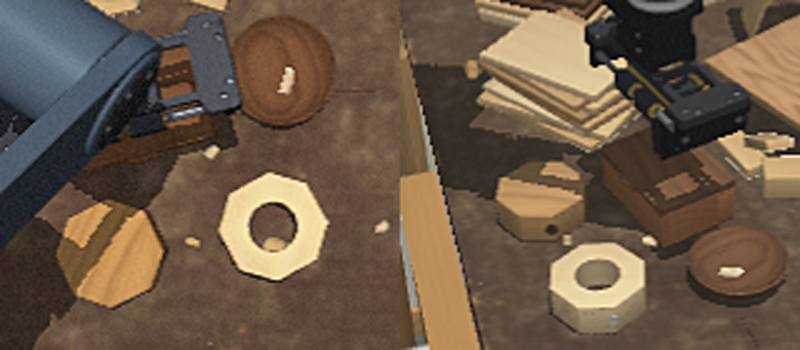

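The hand is over the lid's middle. The pieces haven't moved, and the gripper body is well above the dish. Creeping down.

Converted, 0.0008 m / 0.5 = 0.0016.

```bash
echo '[[0, 0, 0.0016, 0], [0, 0, 0.0016, 0], [0, 0, 0.0016, 0], [0, 0, 0.0016, 0], [0, 0, 0.0016, 0], [0, 0, 0.0016, 0], [0, 0, 0.0016, 0], [0, 0, 0.0016, 0], [0, 0, 0.0016, 0], [0, 0, 0.0016, 0], [0, 0, 0.0016, 0], [0, 0, 0.0016, 0], [0, 0, 0.0016, 0], [0, 0, 0, 0]]' > path.dat && python3 -m creep path.dat|sed -n '2p;4p'
```

```text
position: [0.542, -0.2291, 0.0741]
ft_force: [-0.5, 1.1, 0.6]
```

Converted, 0.0006 m / 0.5 = 0.0012.

```bash
echo '[[0, 0, 0.0012, 0], [0, 0, 0, 0]]' > path.dat && python3 -m creep path.dat|sed -n '2p;4p'; echo '[[0, 0, 0.001, 0], [0, 0, 0, 0]]' > path.dat && python3 -m creep path.dat|sed -n '2p;4p'
```

```text
position: [0.5421, -0.2291, 0.0736]
ft_force: [0.1, -0.3, 0.3]
position: [0.5421, -0.2291, 0.0731]
ft_force: [-0.3, -0.8, -0.3]
```

Converted, 0.0005 m / 0.5 = 0.001.

```bash
echo '[[0, 0, 0.001, 0], [0, 0, 0, 0]]' > path.dat && python3 -m creep path.dat|sed -n '2p;4p'
```

```text
position: [0.5421, -0.2291, 0.0726]
ft_force: [-0.1, -0.2, -0.4]
```

Converted, 0.0006 m / 0.5 = 0.0012.

```bash
echo '[[0, 0, 0.0012, 0], [0, 0, 0, 0]]' > path.dat && python3 -m creep path.dat|sed -n '2p;4p'
```

```text
position: [0.5421, -0.2291, 0.072]
ft_force: [0.5, 0.8, 0.1]
```

Converted, 0.0005 m / 0.5 = 0.001.

```bash
echo '[[0, 0, 0.001, 0], [0, 0, 0, 0]]' > path.dat && python3 -m creep path.dat|sed -n '2p;4p'
```

```text
position: [0.5421, -0.2291, 0.0715]
ft_force: [-0.1, 0.1, 0.5]
```

Converted, 0.0004 m / 0.5 = 0.0008.

```bash
echo '[[0, 0, 0.0008, 0], [0, 0, 0, 0]]' > path.dat && python3 -m creep path.dat|sed -n '2p;4p'
```

```text
position: [0.5422, -0.2291, 0.0712]
ft_force: [0.2, -0.7, 0.2]
```

Converted, 0.0004 m / 0.5 = 0.0008.

```bash
echo '[[0, 0, 0.0008, 0], [0, 0, 0, 0]]' > path.dat && python3 -m creep path.dat|sed -n '2p;4p'
```

```text
position: [0.5422, -0.2291, 0.0711]
ft_force: [-0.6, -0.2, 3.4]
```

Contact on the lid at 3.4 N. I'll rest there, then raise.

Converted, 0.0001 m / 0.5 = 0.0002.

```bash
echo '[[0, 0, 0.0002, 0], [0, 0, 0, 0], [0, 0, 0, 0], [0, 0, 0, 0], [0, 0, 0, 0], [0, 0, 0, 0], [0, 0, 0, 0], [0, 0, 0, 0], [0, 0, 0, 0], [0, 0, 0, 0], [0, 0, 0, 0]]' > path.dat && python3 -m creep path.dat
```

```text
time: 10.67
position: [0.5422, -0.2292, 0.0711]
tool_rot: [0.993, 0.122, 0.0, 0.0]
ft_force: [-0.5, 1.1, 6.1]
grip_width: 0.0011
grip_force: 2.7
```

Converted, -0.02 m / 0.5 = -0.04, -0.01 m / 0.5 = -0.02.

```bash
echo '[[0, 0, -0.004, 0], [0, 0, -0.02, 0], [0, 0, -0.04, 0], [0, 0, -0.04, 0], [0, 0, -0.04, 0], [0, 0, -0.04, 0], [0, 0, -0.04, 0], [0, 0, -0.04, 0], [0, 0, 0, 0], [0, 0, 0, 0], [0, 0, 0, 0], [0, 0, 0, 0]]' > path.dat && python3 -m creep path.dat
python3 - <<'E'
from rig import robot
from h import *
a=robot.camera("top")["img"][130:270,130:290,::-1]
b=robot.camera("side")["img"][90:230,130:290,::-1]
cv2.imwrite("pics/h3.png",cv2.resize(np.hstack([a,b]),None,fx=2.5,fy=2.5,interpolation=cv2.INTER_CUBIC))
E
```

```text
time: 11.67
position: [0.5413, -0.2286, 0.2013]
tool_rot: [0.993, 0.122, -0.001, -0.001]
ft_force: [-0.2, -0.7, 0.5]
grip_width: 0.0007
grip_force: 0.0
```

View pics/h3.png

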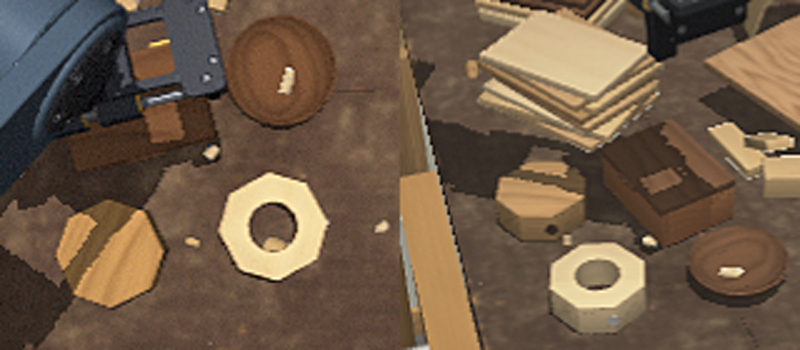

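The hand is raised to 201 mm, the lid is shut, and the pieces in view (all but the plate) sit where they did before.

```bash
python3 -c "
from rig import robot
print(robot.hand_in())"
```

```text
the job is handed in; nothing more can be done
None
```

I touched the solid block and then the box lid lightly in the middle (about 6 N each, over half a second), nothing looked moved in the last pictures, and I handed in at about 12 s with the hand 201 mm up; the hand-in returned no verdict.

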